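Set out the bottles by height

ROBOT

A 6-joint arm with a two-finger parallel gripper is mounted at the origin on a cart in front of the work surface, level with it; the furniture and walls round the work are solid. World frame = base frame: x ahead of the robot, y to its left, z up, the work surface at z = 0. Lengths are in mm, angles in rad, forces in N, time in s.
With the tool pointing down it reaches from about 300 to 950 mm from the base axis. Payload 3.1 kg.
Tool frame: the origin (TCP) lies midway between the tips of the shut fingers; the grasp point (between the pads) lies 19 mm behind it; z points along the fingers, y is the line along which they close (so a half turn about z gives the same grasp; the last joint's range is limited). The gripper opens to 85 mm and grips with 20 to 120 N. Pads are 22 mm wide; open, the fingers measure 114 mm over their backs; the gripper's body (76 mm by 85 mm) begins 54 mm behind the grasp point. The pads swing forward as they close: fully open they stand 13 mm farther back than shut.
Start: joints at [-1.219, 0.308, 1.634, -0, 1.2, -0.07], TCP at [255.852, -570.238, 231.272] pointing down, gripper open.
Joint ranges: [-3.06, 3.06], [-0.79, 1.96], [0.05, 2.63], [-1.19, 4.34], [0.05, 2.64], [-2.94, 2.94]. Speed limits (rad/s): [2.79, 2.79, 3.14, 3.14, 3.14, 3.14].

INTERFACE

Orientations are given as a rotation vector (axis times angle).
In Python, from plant import * gives the robot as it stands.
- The arm moves only by the tool step_arm, never from a script. Its argument "commands" is a list of rows, each a list of 7 numbers: the turn, a rotation vector about the tool's x, y, z in degrees, then the shift along the tool's x, y, z in mm, then the closure, from -1 (fully open) to 1 (shut). A call has 1 to 8 rows; each row shifts and turns the commanded pose from where the row before left it, along the tool's axes as they then stand; what a row does not reach is not made up. A row lasts 1/12 s, in which the tool goes at most 41.7 mm and 7.16 degrees, less where a joint would pass 70% of its speed; a pose out of reach is approached as far as the arm can. A call with a gripper value outside its range is refused whole. The fingers move at their own pace and stop on an object; the grip force is fixed at half the most. Time passes only in rows, so rows that do not move let the fingers close. It gives the time, the measured TCP pose, the force, the opening and the grip force at its end, in the units of the state.
- sense(): the state, without advancing time (a new reading comes with each control period).
- capture(name): name is "side" or "top"; returns a dict with "color" (420x560x3 uint8, blue, green, red), "mtx" (3x3 intrinsics, pixels), "rvec" (rotation vector, rad) and "tvec" (3), from world to camera coordinates, as OpenCV has them. Camera axes: x right, y down, z forward; pixel columns grow to the right and rows downward; lengths in mm; the calibration is good to about 2 mm. A picture is of the moment at which its call begins. There is no depth.
- hand_in(): hands the job in; it is judged then, once.
Trained networks look in a picture, given as the dict that the camera call returned (one of the last four; its "shot" number tells which), for a name from the list of things; names that differ only in an ending like _2 or _b are one class to them, and where a whole thing is asked for, a point or a joint stands for the part that bears it (a point fixed in the world has none). Each returns a list of dicts, best first, with "conf" (0 to 1); they miss things now and then, are a little off and sometimes report something else, mostly with a low value. They report only what shows in the picture. A call takes as long as a camera call. They do not tell look-alikes from the thing itself.
- regions_of(picture, label): "region" (420x560 bool, what is visible of it) and "box" ([left, top, right, bottom] in pixels, round what is visible of it).
The state is a dict: "t": time; "q": joint angles; "joint_vel": joint speeds; "tau": joint torques, N m; "eef_pos": TCP position; "ee_rot": TCP orientation; "ft_force": force on the tool from outside, world axes, zero at the start; "torque": the same for the moment, N m; "width": opening from 0.0 (shut) to 1.0 (fully open); "finger_force": force on a finger pad.
Only numpy, scipy, OpenCV 4.12 (cv2) and the standard library are available. Lean on these libraries where they do the work, as an engineer would, in place of code of your own. Each camera call takes 0.05 s, during which the arm holds its last target. There are 200 camera calls.

TASK

Set out the four containers (orange-capped vial, dark bottle, white bottle, amber bottle) in order of height on the strip, one centred upright on each round pad: the shortest on the pad at the end with the red button, rising to the tallest at the end with the white button. Leave the petri dish where it is.

Things in the scene. Friction and masses are not known exactly. Their poses are not given: they have to be found in the camera images.
- vial_center (a point): Small clear vial with an orange screw cap and a red-lined white label, 45 mm tall, body 21 mm across, upright and loose; the lower 27 mm is a plain cylinder, then a shoulder to the 14 mm cap (top 8 mm). The point is its centre, half-way up (22 mm above its underside); z up.
- dark_bottle_center (a point): Dark, nearly black bottle with a white screw cap and a green-lined label, 63 mm tall, body 33 mm across, upright and loose; the lower 38 mm is a plain cylinder, then a shoulder to the 23 mm cap (top 10 mm). The point is its centre, half-way up (31 mm above its underside); z up.
- white_bottle_center (a point): White plastic bottle with a blue screw cap and a blue label band, 80 mm tall, body 40 mm across, upright and loose; it is a plain cylinder up to 44 mm above its underside, then a rounded shoulder to the narrower cap. The point is its centre, half-way up (40 mm above its underside); z up.
- amber_bottle_center (a point): Brown (amber) glass bottle with a black screw cap and a white paper label, 98 mm tall, body 46 mm across, upright and loose; it is a plain cylinder up to 55 mm above its underside, then a rounded shoulder to the narrower cap (22 mm across, top 16 mm). Hold it at its centre or a few mm above, not lower, so that the cap stays clear of the palm. The point is its centre, half-way up (49 mm above its underside); z up.
- pad_a: Flat round black rubber pad with a thin grey ring, 60 mm across and 2 mm thick, fixed on a low aluminium strip, at one end of the row. The four pads a, b, c, d stand in a straight line 90 mm apart along the strip (66 x 400 mm, 8 mm high). Origin at the centre of the pad's underside; its top is 2 mm higher (10 mm above the work surface); y axis along the row from a to d, x axis across the row.
- pad_b: Flat round black rubber pad with a thin grey ring, 60 mm across and 2 mm thick, fixed on a low aluminium strip, second in the row, next to pad_a. The four pads a, b, c, d stand in a straight line 90 mm apart along the strip (66 x 400 mm, 8 mm high). Origin at the centre of the pad's underside; its top is 2 mm higher (10 mm above the work surface); y axis along the row from a to d, x axis across the row.
- pad_c: Flat round black rubber pad with a thin grey ring, 60 mm across and 2 mm thick, fixed on a low aluminium strip, third in the row, next to pad_d. The four pads a, b, c, d stand in a straight line 90 mm apart along the strip (66 x 400 mm, 8 mm high). Origin at the centre of the pad's underside; its top is 2 mm higher (10 mm above the work surface); y axis along the row from a to d, x axis across the row.
- pad_d: Flat round black rubber pad with a thin grey ring, 60 mm across and 2 mm thick, fixed on a low aluminium strip, at the other end of the row. The four pads a, b, c, d stand in a straight line 90 mm apart along the strip (66 x 400 mm, 8 mm high). Origin at the centre of the pad's underside; its top is 2 mm higher (10 mm above the work surface); y axis along the row from a to d, x axis across the row.
- red_button: Red button, 22 mm across and 9 mm high, fixed on the strip at one end of the row, 51 mm beyond the centre of the end pad (pad_a or pad_d; it changes from start to start). A white button of the same shape marks the other end. Origin at the centre of its underside.
- petri_center (a point): Flat round clear petri dish with pale pink contents, 63 mm across, 15 mm high, loose on the work surface in among the containers; a bystander that must stay where it is. The point is its centre, half-way up.
There are look-alikes about, which are no part of the job. What is shaped like the part that bears dark_bottle_center but purple or yellow is not meant.

How it is judged (in metres and radians):
At the end, for the whole second after the job is handed in: From the red button on, the pads carry the vial, dark bottle, white bottle, amber bottle; each centre within 12 mm of its pad centre horizontally, standing on the pad, upright within 0.12 rad, released and at rest; petri dish moved less than 20 mm (((horizontal distance between red_button and pad_a below 0.1 m and horizontal distance between vial_center and pad_a below 0.012 m and horizontal distance between dark_bottle_center and pad_b below 0.012 m and horizontal distance between white_bottle_center and pad_c below 0.012 m and horizontal distance between amber_bottle_center and pad_d below 0.012 m) or (horizontal distance between red_button and pad_d below 0.1 m and horizontal distance between vial_center and pad_d below 0.012 m and horizontal distance between dark_bottle_center and pad_c below 0.012 m and horizontal distance between white_bottle_center and pad_b below 0.012 m and horizontal distance between amber_bottle_center and pad_a below 0.012 m)) and angle between each of vial_center, dark_bottle_center, white_bottle_center, amber_bottle_center's own z axis and vertical below 0.12 rad and z of vial_center in the frame of pad_a below 0.0305 m and linear speed of each of vial, dark_bottle, white_bottle, amber_bottle below 0.02 m/s and angular speed of each of vial, dark_bottle, white_bottle, amber_bottle below 0.3 rad/s and z of dark_bottle_center in the frame of pad_a below 0.0395 m and z of white_bottle_center in the frame of pad_a below 0.048 m and z of amber_bottle_center in the frame of pad_a below 0.057 m and distance of petri_center from where it was at the start of the episode below 0.02 m); the robot touches nothing.
It fails at once if the petri dish is pushed or moved 20 mm or more (distance of petri_center from where it was at the start of the episode above 0.02 m).
It also fails if it takes over 120 s, if anything falls off the work surface, if the arm or the gripper's body presses on something with over 40 N, if the wrist force passes 120 N, or if a joint passes its speed limit or range.

## Working session

There is one attempt and no reset: what is moved stays moved. The work goes in short steps, Python scripts to look and compute and a tool call to move; the robot and the scene stay as the last step left them, time stands still between calls to the robot, and variables do not carry over. Pictures are saved under pics/ and viewed, at most 14 in all, crops included, and the job is handed in when it is done.

Besides the shell and the picture viewer there is one more tool, called after "Call:" by a JSON object that holds its "fn" and its "kwargs", one argument or row to a line. step_arm: Moves the arm, as the interface text tells. Its arguments: {"type":"object","properties":{"commands":{"type":"array","items":{"type":"array","items":{"type":"number"}}}},"required":["commands"]}

```bash
mkdir -p pics; ls
cat > h.py <<'E'
from plant import *
import numpy as np, cv2
def ray(p,u,v):
    R=cv2.Rodrigues(np.array(p["rvec"],float))[0]; t=np.array(p["tvec"],float).ravel()
    d=R.T@np.linalg.inv(np.array(p["mtx"]))@np.array([u,v,1.]); return -R.T@t,d
def at_z(p,u,v,z):
    c,d=ray(p,u,v); return c+d*(z-c[2])/d[2]
def proj(p,X):
    return cv2.projectPoints(np.array(X,float).reshape(-1,1,3),np.array(p["rvec"],float),np.array(p["tvec"],float),np.array(p["mtx"],float),None)[0].reshape(-1,2)
E
python3 - <<'E'
from h import *
print({k:np.round(v,3) for k,v in sense().items()})
for n in("top","side"):
    p=capture(n); cv2.imwrite(f"pics/{n}0.png",p["color"])
    print(n,np.round(ray(p,280,210),2))
    for l in["vial_center","dark_bottle_center","white_bottle_center","amber_bottle_center","pad_a","red_button","petri_center"]:
        for r in regions_of(p,l):
            m=cv2.moments(r["region"].astype(np.uint8),True)
            print(n,l,round(r["conf"],2),np.round(r["box"]),round(m["m10"]/m["m00"]),round(m["m01"]/m["m00"]))
E
```

```text
pics
{'t': np.float64(0.0), 'q': array([-1.219,  0.309,  1.635, -0.   ,  1.2  , -0.07 ]), 'joint_vel': array([ 0.001, -0.001,  0.001,  0.001,  0.002, -0.001]), 'tau': array([ 0.0000e+00, -4.1526e+01, -2.7667e+01, -0.0000e+00,  1.0000e-02,
        0.0000e+00]), 'eef_pos': array([ 255.585, -569.452,  230.049]), 'ee_rot': array([-3.07e+00, -6.57e-01,  1.00e-03]), 'ft_force': array([-0.018, -0.879, -0.185]), 'torque': array([-0.008,  0.024, -0.055]), 'finger_force': np.float64(0.0), 'width': np.float64(1.001)}
top [[ 3.5025e+02  1.0619e+02  8.9428e+02]
 [ 1.4000e-01 -2.0000e-02 -9.9000e-01]]
top dark_bottle_center 0.87 [208. 217. 228. 237.] 217 224
top dark_bottle_center 0.61 [310. 277. 329. 294.] 317 286
top white_bottle_center 0.56 [150. 225. 176. 251.] 161 238
top amber_bottle_center 0.69 [264. 224. 288. 252.] 276 239
top pad_a 0.96 [234. 128. 269. 160.] 253 144
top pad_a 0.68 [205. 215. 228. 234.] 217 224
top pad_a 0.6 [190. 134. 221. 166.] 205 149
top pad_a 0.57 [287. 123. 316. 155.] 300 138
top pad_a 0.57 [171. 150. 182. 156.] 178 153
top pad_a 0.55 [334. 117. 364. 149.] 348 133
top petri_center 0.93 [311. 218. 347. 252.] 327 235
side [[ 5.2856e+02 -7.3372e+02  5.4096e+02]
 [-6.0000e-02  8.6000e-01 -5.1000e-01]]
side vial_center 0.59 [239. 259. 250. 284.] 245 269
side dark_bottle_center 0.84 [211. 216. 223. 246.] 217 230
side dark_bottle_center 0.72 [209. 180. 222. 209.] 217 196
side dark_bottle_center 0.55 [270. 176. 284. 205.] 274 192
side white_bottle_center 0.82 [259. 154. 278. 187.] 267 171
side amber_bottle_center 0.65 [249. 184. 270. 231.] 258 209
side pad_a 0.93 [337. 255. 368. 271.] 353 262
side pad_a 0.76 [320. 188. 343. 202.] 331 196
side pad_a 0.75 [324. 208. 350. 223.] 337 215
side pad_a 0.71 [333. 232. 359. 244.] 344 236
side petri_center 0.92 [243. 234. 276. 258.] 259 245
```

Run:
```python
import cv2
a=cv2.imread("pics/top0.png")[90:330,120:440]; cv2.imwrite("pics/top0c.png",cv2.resize(a,None,fx=2.5,fy=2.5,interpolation=cv2.INTER_CUBIC))
a=cv2.imread("pics/side0.png")[130:310,160:400]; cv2.imwrite("pics/side0c.png",cv2.resize(a,None,fx=3.3,fy=3.3,interpolation=cv2.INTER_CUBIC))
```

```text
(no output)
```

View pics/top0c.png

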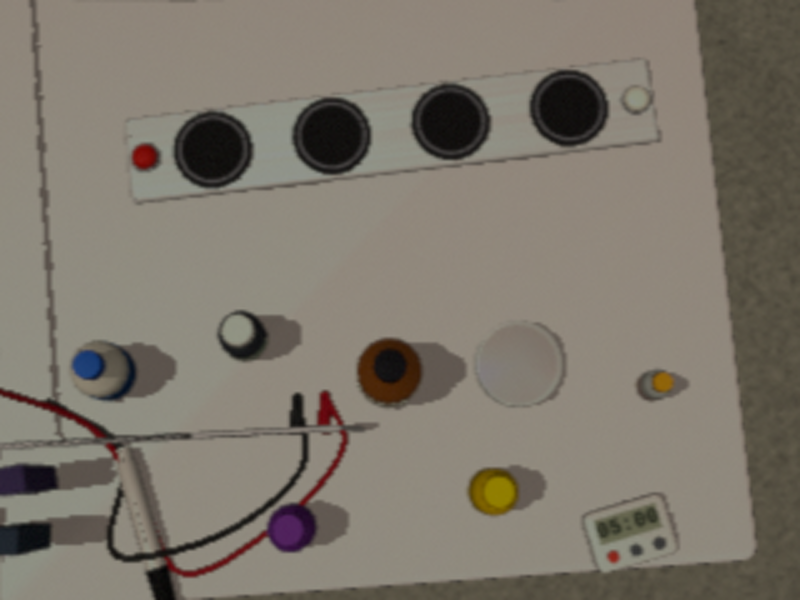

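View pics/side0c.png

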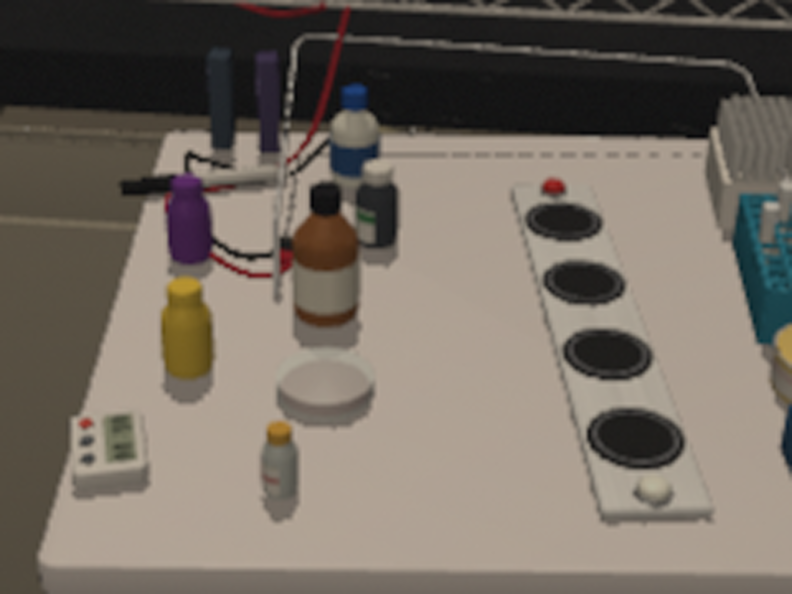

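The top view shows the strip with pads at crop (213,148), (331,135), (451,121) and (568,107). The red button is at the left end (145,157) and the white one at the right (637,99). Caps are at vial (663,382), dark (240,334), white (88,366) and amber (390,367). The petri dish is at (519,363), between the amber bottle and the vial. The purple and yellow bottles are decoys.

Run:
```python
from h import *
T=capture("top");S=capture("side")
t=lambda u,v:(120+u/2.5,90+v/2.5)
s=lambda u,v:(160+u/3.3,130+v/3.3)
for n,uv,z in[("red",(145,157),17),("p1",(213,148),10),("p2",(331,135),10),("p3",(451,121),10),("p4",(568,107),10),("white b",(637,99),17),
 ("vial",(663,382),45),("dark",(238,333),63),("white",(88,365),80),("amber",(390,366),98),("petri",(519,363),12)]:
    print(n,np.round(at_z(T,*t(*uv),z),1))
print("side")
for n,uv,z in[("p1",(564,221),10),("p2",(584,282),10),("p3",(607,353),10),("p4",(635,438),10),
 ("vialtop",(280,429),45),("darktop",(377,170),63),("whitetop",(355,91),80),("ambertop",(326,190),98),("petri",(325,382),12)]:
    print(n,np.round(at_z(S,*s(*uv),z),1))
# rod end triangulation
def tri(a,b):
    c1,d1=ray(T,*t(*a));c2,d2=ray(S,*s(*b))
    A=np.stack([d1,-d2],1);k=np.linalg.lstsq(A,c2-c1,rcond=None)[0]
    return np.round([c1+d1*k[0],c2+d2*k[1]],1)
print("rod end",tri((372,427),(278,298)))
print("camera T,S",ray(T,0,0)[0],ray(S,0,0)[0])
```

```text
red [582.2 280.4  17. ]
p1 [592. 231.  10.]
p2 [603.7 142.7  10. ]
p3 [616.3  52.7  10. ]
p4 [628.8 -35.5  10. ]
white b [633.8 -86.1  17. ]
vial [419.7 -95.5  45. ]
dark [446.5 201.3  63. ]
white [421.  299.6  80. ]
amber [422.5  96.5  98. ]
petri [434.3   1.4  12. ]
side
p1 [594.3 230.2  10. ]
p2 [606.5 141.6  10. ]
p3 [618.4  53.   10. ]
p4 [630.9 -36.8  10. ]
vialtop [423.5 -95.9  45. ]
darktop [452.3 195.6  63. ]
whitetop [425.5 296.8  80. ]
ambertop [426.9  94.6  98. ]
petri [437.6  -2.3  12. ]
rod end [[386.2 107.8   1.8]
 [390.7 108.6   2. ]]
camera T,S [350.25424352 106.1895904  894.27972242] [ 528.56164166 -733.72390036  540.95807079]
```

Both views agree to within about 4 mm, so I'll use the averages. First I'll turn the tool so that tool x is world y and tool y is world x.

Call:
{"fn": "step_arm", "kwargs": {
  "commands": [
    [0,0,-6.6,0,0,0,-1],
    [0,0,-6.6,0,0,0,-1],
    [0,0,-6.6,0,0,0,-1],
    [0,0,-6.6,0,0,0,-1],
    [0,0,-6.6,0,0,0,-1],
    [0,0,-6.6,0,0,0,-1],
    [0,0,-6.6,0,0,0,-1],
    [0,0,-6.6,0,0,0,-1]
  ]
}}

```text
t: 1.57
eef_pos: [255.8, -570.2, 231.3]
ee_rot: [-2.454, -1.962, -0.0]
ft_force: [0.7, -0.1, -0.4]
width: 1.001
finger_force: 0.0
```

Call:
{"fn": "step_arm", "kwargs": {
  "commands": [
    [0,0,-6.6,0,0,0,-1],
    [0,0,-6.4,0,0,0,-1],
    [0,0,0,0,0,0,-1]
  ]
}}

```text
t: 1.82
eef_pos: [255.8, -570.2, 231.3]
ee_rot: [2.22, 2.223, -0.0]
ft_force: [-0.2, 0.1, -0.2]
width: 0.995
finger_force: 0.0
```

Call:
{"fn": "step_arm", "kwargs": {
  "commands": [
    [0,0,0,33.9,11.8,0,-1],
    [0,0,0,33.9,11.8,0,-1],
    [0,0,0,33.9,11.8,0,-1],
    [0,0,0,33.9,11.8,0,-1],
    [0,0,0,33.9,11.8,0,-1],
    [0,0,0,33.9,11.8,0,-1],
    [0,0,0,33.9,11.8,0,-1]
  ]
}}

```text
t: 2.4
eef_pos: [338.9, -331.4, 231.4]
ee_rot: [2.226, 2.216, 0.0]
ft_force: [1.0, 0.4, -0.3]
width: 1.001
finger_force: 0.0
```

Call:
{"fn": "step_arm", "kwargs": {
  "commands": [
    [0,0,0,33.9,11.8,0,-1],
    [0,0,0,33.9,11.8,0,-1],
    [0,0,0,33.9,11.8,0,-1],
    [0,0,0,33.9,11.8,0,-1],
    [0,0,0,33.9,11.8,0,-1],
    [0,0,0,33.9,11.8,0,-1],
    [0,0,0,33.9,11.8,0,-1],
    [0,0,0,0,0,0,-1]
  ]
}}

```text
t: 3.07
eef_pos: [422.7, -90.6, 231.6]
ee_rot: [-2.218, -2.223, -0.005]
ft_force: [-0.4, 0.3, -0.2]
width: 0.999
finger_force: 0.0
```

Call:
{"fn": "step_arm", "kwargs": {
  "commands": [
    [0,0,0,0,0,38,-1],
    [0,0,0,0,0,38,-1],
    [0,0,0,0,0,38,-1],
    [0,0,0,0,0,10,-1],
    [0,0,0,0,0,0,-1]
  ]
}}

```text
t: 3.48
eef_pos: [418.0, -95.0, 104.4]
ee_rot: [-2.219, -2.214, 0.006]
ft_force: [0.1, -0.4, 0.2]
width: 0.999
finger_force: 0.0
```

Run:
```python
from h import *
print(sense()["eef_pos"])
S=capture("side");cv2.imwrite("pics/side1c.png",cv2.resize(S["color"][130:330,160:400],None,fx=3,fy=3,interpolation=cv2.INTER_CUBIC))
T=capture("top");cv2.imwrite("pics/top1c.png",cv2.resize(T["color"][150:300,300:450],None,fx=4,fy=4,interpolation=cv2.INTER_CUBIC))
for x in ("S","T"):
    p=eval(x);print(x,np.round(proj(p,sense()["eef_pos"])))
```

```text
[418.03014256 -95.03533099 104.41775542]
S [[243. 232.]]
T [[395. 238.]]
```

View pics/side1c.png

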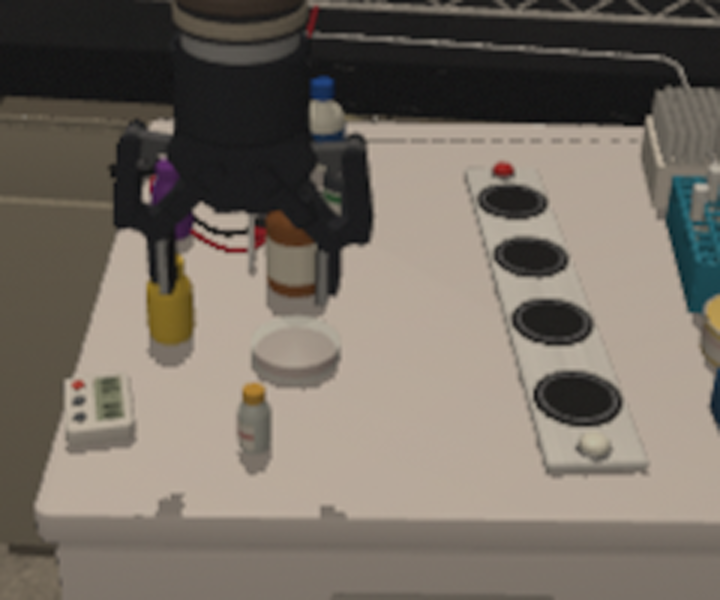

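The fingers straddle the vial, with its cap at crop (254,392) and the finger midpoint near x≈243. Nothing is in the way, so I'll descend and grip.

Call:
{"fn": "step_arm", "kwargs": {
  "commands": [
    [0,0,0,0,1,36,-1],
    [0,0,0,0,0,36,-1],
    [0,0,0,0,0,20,-1],
    [0,0,0,0,0,9,-1],
    [0,0,0,0,0,0,-1],
    [0,0,0,0,0,0,-1]
  ]
}}

```text
t: 4.08
eef_pos: [424.4, -96.6, 7.9]
ee_rot: [2.221, 2.218, 0.002]
ft_force: [0.9, 0.3, 0.4]
width: 0.998
finger_force: 0.0
```

Call:
{"fn": "step_arm", "kwargs": {
  "commands": [
    [0,0,0,0,0,0,1],
    [0,0,0,0,0,0,1],
    [0,0,0,0,0,0,1],
    [0,0,0,0,0,0,1],
    [0,0,0,0,0,0,1],
    [0,0,0,0,0,0,1],
    [0,0,0,0,0,0,1],
    [0,0,0,0,0,0,1]
  ]
}}

```text
t: 4.75
eef_pos: [422.5, -95.8, 6.8]
ee_rot: [2.222, 2.221, 0.0]
ft_force: [-1.5, 1.5, 5.9]
width: 0.213
finger_force: 58.5
```

Call:
{"fn": "step_arm", "kwargs": {
  "commands": [
    [0,0,0,0,0,-10,1],
    [0,0,0,0,0,-30,1],
    [0,0,0,0,0,-30,1],
    [0,0,0,0,0,-30,1],
    [0,0,0,0,0,0,1]
  ]
}}

```text
t: 5.17
eef_pos: [427.1, -97.2, 112.1]
ee_rot: [2.214, 2.213, 0.008]
ft_force: [1.1, -0.9, -0.1]
width: 0.217
finger_force: 58.7
```

Call:
{"fn": "step_arm", "kwargs": {
  "commands": [
    [0,0,0,16,8.5,0,1],
    [0,0,0,31,16.2,0,1],
    [0,0,0,31,16.2,0,1],
    [0,0,0,31,16.2,0,1],
    [0,0,0,31,16.2,0,1],
    [0,0,0,31,16.2,0,1],
    [0,0,0,31,16.2,0,1],
    [0,0,0,31,16.2,0,1]
  ]
}}

```text
t: 5.83
eef_pos: [544.4, 138.9, 105.9]
ee_rot: [-2.221, -2.221, 0.001]
ft_force: [0.3, -1.1, -0.7]
width: 0.216
finger_force: 58.8
```

Call:
{"fn": "step_arm", "kwargs": {
  "commands": [
    [0,0,0,31,16.2,0,1],
    [0,0,0,31,16.2,0,1],
    [0,0,0,21,11,0,1],
    [0,0,0,10,5,0,1],
    [0,0,0,0,0,0,1],
    [0,0,0,0,0,0,1]
  ]
}}

```text
t: 6.33
eef_pos: [591.8, 229.6, 105.6]
ee_rot: [-2.221, -2.221, 0.004]
ft_force: [-0.1, -0.2, -0.6]
width: 0.221
finger_force: 58.8
```

Call:
{"fn": "step_arm", "kwargs": {
  "commands": [
    [0,0,0,0,0.7,30,1],
    [0,0,0,0,0,30,1],
    [0,0,0,0,0,18,1],
    [0,0,0,0,0,8,1],
    [0,0,0,0,0,3,1],
    [0,0,0,0,0,0,1],
    [0,0,0,0,0,0,1]
  ]
}}

```text
t: 6.92
eef_pos: [593.5, 228.8, 17.9]
ee_rot: [2.223, 2.219, 0.0]
ft_force: [0.2, -0.3, -0.2]
width: 0.217
finger_force: 58.7
```

Call:
{"fn": "step_arm", "kwargs": {
  "commands": [
    [0,0,0,0,0,0,-1],
    [0,0,0,0,0,0,-1],
    [0,0,0,0,0,0,-1],
    [0,0,0,0,0,0,-1],
    [0,0,0,0,0,0,-1],
    [0,0,0,0,0,0,-1],
    [0,0,0,0,0,0,-1],
    [0,0,0,0,0,0,-1]
  ]
}}

```text
t: 7.58
eef_pos: [593.5, 230.2, 17.2]
ee_rot: [-2.222, -2.221, 0.0]
ft_force: [-0.2, 0.0, -0.8]
width: 0.998
finger_force: 0.0
```

Call:
{"fn": "step_arm", "kwargs": {
  "commands": [
    [0,0,0,0,0,-25,-1],
    [0,0,0,0,0,-35,-1],
    [0,0,0,0,0,-40,-1],
    [0,0,0,0,0,-40,-1],
    [0,0,0,0,0,0,-1]
  ]
}}

```text
t: 8.0
eef_pos: [600.0, 232.3, 167.5]
ee_rot: [2.216, 2.215, 0.024]
ft_force: [1.7, 1.2, 1.4]
width: 0.998
finger_force: 0.0
```

Next is the dark bottle at (449, 198.5).

Call:
{"fn": "step_arm", "kwargs": {
  "commands": [
    [0,0,0,-6,-27,0,-1],
    [0,0,0,-8,-36,0,-1],
    [0,0,0,-8,-36,0,-1],
    [0,0,0,-6,-27,0,-1],
    [0,0,0,-4,-18,0,-1],
    [0,0,0,0,0,0,-1],
    [0,0,0,0,0,0,-1]
  ]
}}

```text
t: 8.58
eef_pos: [449.3, 198.3, 157.4]
ee_rot: [2.221, 2.221, 0.002]
ft_force: [0.0, -0.2, -0.0]
width: 1.003
finger_force: 0.0
```

Run:
```python
from h import *
print(sense()["eef_pos"])
S=capture("side");cv2.imwrite("pics/side2c.png",cv2.resize(S["color"][110:310,160:400],None,fx=3,fy=3,interpolation=cv2.INTER_CUBIC))
```

```text
[449.26720262 198.30099345 157.42750799]
```

View pics/side2c.png

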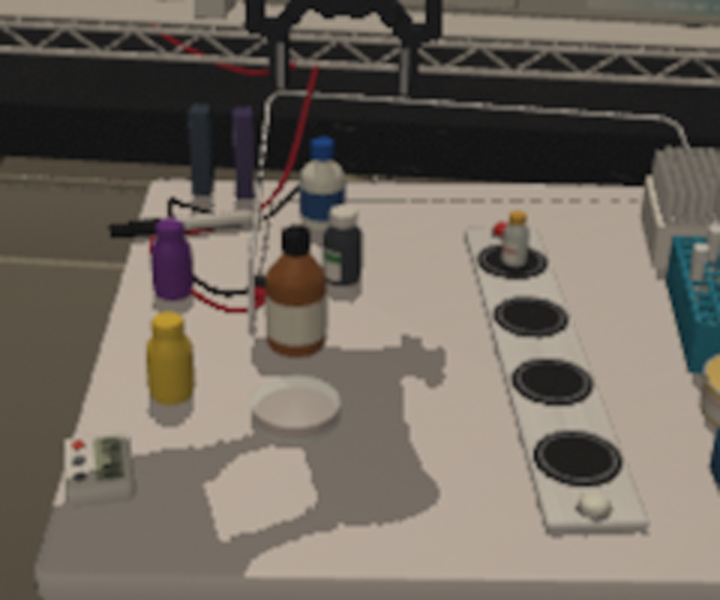

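The vial stands upright on the red-end pad at crop (514,260). Fingers at crop x 278 and 406 straddle the dark bottle at x≈343. Descending.

Call:
{"fn": "step_arm", "kwargs": {
  "commands": [
    [0,0,0,0,0,25,-1],
    [0,0,0,0,0,38,-1],
    [0,0,0,0,0,38,-1],
    [0,0,0,0,0,28,-1],
    [0,0,0,0,0,14,-1],
    [0,0,0,0,0,5,-1],
    [0,0,0,0,0,0,-1],
    [0,0,0,0,0,0,-1]
  ]
}}

```text
t: 9.3
eef_pos: [451.3, 198.7, 9.7]
ee_rot: [2.222, 2.22, 0.003]
ft_force: [0.2, -0.5, -0.7]
width: 1.002
finger_force: 0.0
```

Call:
{"fn": "step_arm", "kwargs": {
  "commands": [
    [0,0,0,0,0,0,1],
    [0,0,0,0,0,0,1],
    [0,0,0,0,0,0,1],
    [0,0,0,0,0,0,1],
    [0,0,0,0,0,0,1],
    [0,0,0,0,0,0,1],
    [0,0,0,0,0,0,1],
    [0,0,0,0,0,0,1]
  ]
}}

```text
t: 9.97
eef_pos: [450.4, 198.6, 10.5]
ee_rot: [2.221, 2.22, 0.003]
ft_force: [-1.3, -0.3, 6.4]
width: 0.363
finger_force: 59.2
```

Call:
{"fn": "step_arm", "kwargs": {
  "commands": [
    [0,0,0,0,0,-10,1],
    [0,0,0,0,0,-25,1],
    [0,0,0,0,0,-35,1],
    [0,0,0,0,0,-30,1],
    [0,0,0,0,0,0,1],
    [0,0,0,0,0,0,1]
  ]
}}

```text
t: 10.47
eef_pos: [451.4, 198.9, 112.0]
ee_rot: [2.22, 2.219, 0.008]
ft_force: [-0.4, -1.2, -0.7]
width: 0.36
finger_force: 59.5
```

Call:
{"fn": "step_arm", "kwargs": {
  "commands": [
    [0,0,0,-6,16,0,1],
    [0,0,0,-11.5,31.5,0,1],
    [0,0,0,-11.5,31.5,0,1],
    [0,0,0,-11.5,31.5,0,1],
    [0,0,0,-10,27,0,1],
    [0,0,0,-6,17.5,0,1],
    [0,0,0,0,0,0,1],
    [0,0,0,0,0,0,1]
  ]
}}

```text
t: 11.13
eef_pos: [603.4, 141.0, 107.3]
ee_rot: [-2.222, -2.217, 0.005]
ft_force: [-0.1, -0.0, 0.7]
width: 0.363
finger_force: 59.5
```

Call:
{"fn": "step_arm", "kwargs": {
  "commands": [
    [0,0,0,0,0,30,1],
    [0,0,0,0,0,30,1],
    [0,0,0,0,0,18,1],
    [0,0,0,0,0,8,1],
    [0,0,0,0,0,2.5,1],
    [0,0,0,0,0,0,1],
    [0,0,0,0,0,0,1],
    [0,0,0,0,0,0,1]
  ]
}}

```text
t: 11.8
eef_pos: [603.7, 142.1, 20.9]
ee_rot: [-2.221, -2.221, 0.0]
ft_force: [0.6, 0.6, -0.1]
width: 0.357
finger_force: 59.7
```

Call:
{"fn": "step_arm", "kwargs": {
  "commands": [
    [0,0,0,0,0,0,-1],
    [0,0,0,0,0,0,-1],
    [0,0,0,0,0,0,-1],
    [0,0,0,0,0,0,-1],
    [0,0,0,0,0,0,-1],
    [0,0,0,0,0,0,-1],
    [0,0,0,0,0,0,-1],
    [0,0,0,0,0,0,-1]
  ]
}}

```text
t: 12.47
eef_pos: [604.5, 141.6, 20.7]
ee_rot: [-2.222, -2.221, 0.0]
ft_force: [-0.6, -0.2, -0.5]
width: 0.998
finger_force: 0.0
```

Call:
{"fn": "step_arm", "kwargs": {
  "commands": [
    [0,0,0,0,0,-20,-1],
    [0,0,0,0,0,-35,-1],
    [0,0,0,0,0,-35,-1],
    [0,0,0,0,0,-35,-1],
    [0,0,0,0,0,-25,-1],
    [0,0,0,0,0,0,-1]
  ]
}}

```text
t: 12.97
eef_pos: [609.4, 142.5, 178.5]
ee_rot: [2.216, 2.215, 0.017]
ft_force: [1.1, 0.1, 0.7]
width: 1.003
finger_force: 0.0
```

Now the white bottle at (423, 298).

Call:
{"fn": "step_arm", "kwargs": {
  "commands": [
    [0,0,0,14,-16,0,-1],
    [0,0,0,25,-29,0,-1],
    [0,0,0,25,-29,0,-1],
    [0,0,0,25,-29,0,-1],
    [0,0,0,25,-29,0,-1],
    [0,0,0,25,-29,0,-1],
    [0,0,0,17,-20,0,-1],
    [0,0,0,0,0,0,-1]
  ]
}}

```text
t: 13.63
eef_pos: [418.9, 299.8, 169.7]
ee_rot: [-2.215, -2.223, 0.004]
ft_force: [0.5, 0.1, -0.6]
width: 0.997
finger_force: 0.0
```

Call:
{"fn": "step_arm", "kwargs": {
  "commands": [
    [0,0,0,0,0,25,-1],
    [0,0,0,0,0,35,-1],
    [0,0,0,0,0,0,-1],
    [0,0,0,0,0,0,-1]
  ]
}}

```text
t: 13.97
eef_pos: [421.6, 296.1, 108.6]
ee_rot: [-2.221, -2.219, 0.01]
ft_force: [0.4, -0.6, 0.4]
width: 0.997
finger_force: 0.0
```

Run:
```python
from h import *
print(sense()["eef_pos"])
S=capture("side");cv2.imwrite("pics/side3c.png",cv2.resize(S["color"][110:310,160:400],None,fx=3,fy=3,interpolation=cv2.INTER_CUBIC))
```

```text
[421.61400637 296.10164216 108.57527876]
```

View pics/side3c.png

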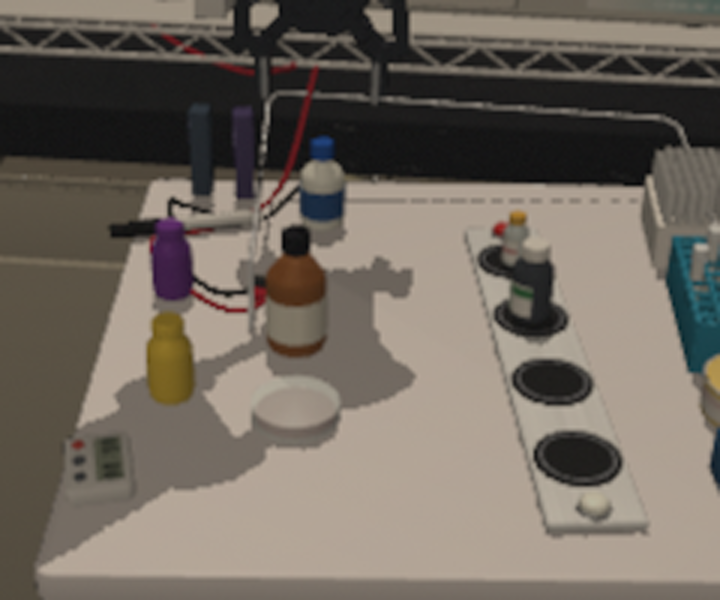

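The dark bottle stands on the second pad at crop (531,315). The fingers are centred at x≈320 over the white bottle at x≈322, so I'll descend.

Call:
{"fn": "step_arm", "kwargs": {
  "commands": [
    [0,0,0,0,0,25,-1],
    [0,0,0,0,0,32,-1],
    [0,0,0,0,0,22,-1],
    [0,0,0,0,0,11,-1],
    [0,0,0,0,0,5,-1],
    [0,0,0,0,0,0,-1],
    [0,0,0,0,0,0,-1]
  ]
}}

```text
t: 14.6
eef_pos: [425.1, 298.5, 17.2]
ee_rot: [2.222, 2.22, 0.004]
ft_force: [0.6, 0.3, 0.5]
width: 0.999
finger_force: 0.0
```

Call:
{"fn": "step_arm", "kwargs": {
  "commands": [
    [0,0,0,0,0,0,1],
    [0,0,0,0,0,0,1],
    [0,0,0,0,0,0,1],
    [0,0,0,0,0,0,1],
    [0,0,0,0,0,0,1],
    [0,0,0,0,0,0,1],
    [0,0,0,0,0,0,1],
    [0,0,0,0,0,0,1]
  ]
}}

```text
t: 15.27
eef_pos: [424.3, 298.3, 16.9]
ee_rot: [2.222, 2.221, 0.002]
ft_force: [-1.0, 0.0, 6.2]
width: 0.447
finger_force: 60.3
```

Call:
{"fn": "step_arm", "kwargs": {
  "commands": [
    [0,0,0,0,0,-10,1],
    [0,0,0,0,0,-25,1],
    [0,0,0,0,0,-35,1],
    [0,0,0,0,0,-35,1],
    [0,0,0,0,0,-15,1],
    [0,0,0,0,0,0,1],
    [0,0,0,0,0,0,1]
  ]
}}

```text
t: 15.85
eef_pos: [424.0, 298.1, 136.9]
ee_rot: [2.222, 2.22, 0.004]
ft_force: [0.2, -0.7, -1.9]
width: 0.449
finger_force: 60.4
```

Call:
{"fn": "step_arm", "kwargs": {
  "commands": [
    [0,0,0,-15,12,0,1],
    [0,0,0,-30,23.7,0,1],
    [0,0,0,-30,23.7,0,1],
    [0,0,0,-30,23.7,0,1],
    [0,0,0,-30,23.7,0,1],
    [0,0,0,-30,23.7,0,1],
    [0,0,0,-30,23.7,0,1],
    [0,0,0,-25,19.8,0,1]
  ]
}}

```text
t: 16.52
eef_pos: [596.7, 75.2, 132.9]
ee_rot: [-2.221, -2.218, 0.006]
ft_force: [-0.4, -0.0, -0.6]
width: 0.452
finger_force: 60.4
```

Call:
{"fn": "step_arm", "kwargs": {
  "commands": [
    [0,0,0,-16,12.6,0,1],
    [0,0,0,-9.2,7.2,0,1],
    [0,0,0,0,0,0,1],
    [0,0,0,0,0,0,1],
    [0,0,0,0,0,15,1],
    [0,0,0,0,0,25,1],
    [0,0,0,0,0,0,1],
    [0,0,0,0,0,0,1]
  ]
}}

```text
t: 17.18
eef_pos: [613.8, 54.0, 93.6]
ee_rot: [-2.217, -2.219, 0.007]
ft_force: [0.3, 0.8, -1.4]
width: 0.454
finger_force: 60.5
```

Call:
{"fn": "step_arm", "kwargs": {
  "commands": [
    [0,0,0,0,0,20,1],
    [0,0,0,0,0,25,1],
    [0,0,0,0,0,15,1],
    [0,0,0,0,0,7,1],
    [0,0,0,0,0,2,1],
    [0,0,0,0,0,0,1],
    [0,0,0,0,0,0,1],
    [0,0,0,0,0,0,1]
  ]
}}

```text
t: 17.85
eef_pos: [618.4, 52.6, 28.2]
ee_rot: [2.221, 2.22, 0.003]
ft_force: [0.1, 0.0, -0.9]
width: 0.446
finger_force: 60.6
```

Call:
{"fn": "step_arm", "kwargs": {
  "commands": [
    [0,0,0,0,0,0.5,-1],
    [0,0,0,0,0,0,-1],
    [0,0,0,0,0,0,-1],
    [0,0,0,0,0,0,-1],
    [0,0,0,0,0,0,-1],
    [0,0,0,0,0,0,-1],
    [0,0,0,0,0,0,-1],
    [0,0,0,0,0,0,-1]
  ]
}}

```text
t: 18.52
eef_pos: [617.2, 52.4, 26.2]
ee_rot: [-2.222, -2.221, 0.0]
ft_force: [-0.0, -0.1, -0.6]
width: 1.0
finger_force: 0.0
```

Call:
{"fn": "step_arm", "kwargs": {
  "commands": [
    [0,0,0,0,0,-20,-1],
    [0,0,0,0,0,-35,-1],
    [0,0,0,0,0,-35,-1],
    [0,0,0,0,0,-35,-1],
    [0,0,0,0,0,-25,-1],
    [0,0,0,0,0,0,-1],
    [0,0,0,0,0,0,-1]
  ]
}}

```text
t: 19.1
eef_pos: [618.9, 52.5, 178.9]
ee_rot: [2.219, 2.218, 0.006]
ft_force: [-0.6, -0.8, -0.2]
width: 0.998
finger_force: 0.0
```

Now the amber bottle at (424.5, 95.5).

Call:
{"fn": "step_arm", "kwargs": {
  "commands": [
    [0,0,0,4,-18,0,-1],
    [0,0,0,8,-36,0,-1],
    [0,0,0,8,-36,0,-1],
    [0,0,0,8,-36,0,-1],
    [0,0,0,7,-33,0,-1],
    [0,0,0,7.5,-33.8,0,-1],
    [0,0,0,0,0,0,-1],
    [0,0,0,0,0,0,-1]
  ]
}}

```text
t: 19.77
eef_pos: [421.0, 95.1, 174.1]
ee_rot: [-2.219, -2.22, 0.006]
ft_force: [0.2, 0.4, -0.1]
width: 0.999
finger_force: 0.0
```

Call:
{"fn": "step_arm", "kwargs": {
  "commands": [
    [0,0,0,0,0,15,-1],
    [0,0,0,0,0,25,-1],
    [0,0,0,0,0,0,-1],
    [0,0,0,0,0,0,-1]
  ]
}}

```text
t: 20.1
eef_pos: [423.6, 94.7, 134.7]
ee_rot: [-2.221, -2.218, 0.006]
ft_force: [0.5, -0.4, -0.1]
width: 1.0
finger_force: 0.0
```

Run:
```python
from h import *
print(sense()["eef_pos"])
S=capture("side");cv2.imwrite("pics/side4c.png",cv2.resize(S["color"][110:310,160:400],None,fx=3,fy=3,interpolation=cv2.INTER_CUBIC))
```

```text
[423.63041863  94.66993055 134.74509147]
```

View pics/side4c.png

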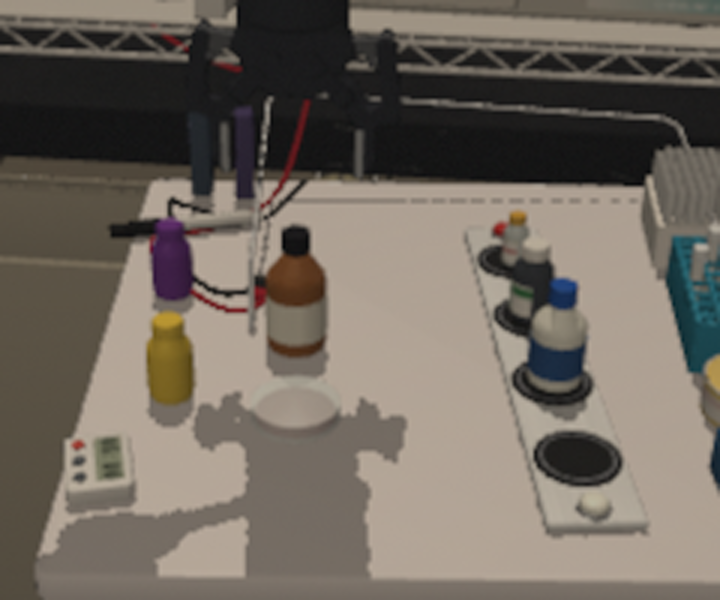

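The white bottle stands on the third pad at crop (555,383). The fingers are centred at x≈292 over the amber cap at x≈295, so I'll descend to TCP z = 31.

Call:
{"fn": "step_arm", "kwargs": {
  "commands": [
    [0,0,0,0,0.5,20,-1],
    [0,0,0,0,0,32,-1],
    [0,0,0,0,0,28,-1],
    [0,0,0,0,0,16,-1],
    [0,0,0,0,0,9,-1],
    [0,0,0,0,0,0,-1],
    [0,0,0,0,0,0,-1]
  ]
}}

```text
t: 20.73
eef_pos: [426.1, 95.1, 31.9]
ee_rot: [2.222, 2.22, 0.001]
ft_force: [0.1, 0.7, -0.1]
width: 1.003
finger_force: 0.0
```

Call:
{"fn": "step_arm", "kwargs": {
  "commands": [
    [0,0,0,0,0,0,1],
    [0,0,0,0,0,0,1],
    [0,0,0,0,0,0,1],
    [0,0,0,0,0,0,1],
    [0,0,0,0,0,0,1],
    [0,0,0,0,0,0,1],
    [0,0,0,0,0,0,1],
    [0,0,0,0,0,0,1]
  ]
}}

```text
t: 21.4
eef_pos: [425.8, 95.2, 32.7]
ee_rot: [2.221, 2.22, 0.002]
ft_force: [-1.9, -0.8, 8.5]
width: 0.518
finger_force: 60.4
```

Call:
{"fn": "step_arm", "kwargs": {
  "commands": [
    [0,0,0,0,0,-10,1],
    [0,0,0,0,0,-20,1],
    [0,0,0,0,0,-30,1],
    [0,0,0,0,0,-20,1],
    [0,0,0,0,0,0,1],
    [0,0,0,0,0,0,1]
  ]
}}

```text
t: 21.9
eef_pos: [426.2, 95.2, 112.8]
ee_rot: [2.22, 2.219, 0.005]
ft_force: [-0.3, -0.3, -1.2]
width: 0.515
finger_force: 61.8
```

Call:
{"fn": "step_arm", "kwargs": {
  "commands": [
    [0,0,0,-8,12,0,1],
    [0,0,0,-17,26.5,0,1],
    [0,0,0,-19,29.6,0,1],
    [0,0,0,-19,29.6,0,1],
    [0,0,0,-19,29.6,0,1],
    [0,0,0,-19,29.6,0,1],
    [0,0,0,-15,23.4,0,1],
    [0,0,0,-10,15.6,0,1]
  ]
}}

```text
t: 22.57
eef_pos: [622.6, -33.8, 108.8]
ee_rot: [-2.223, -2.219, 0.002]
ft_force: [0.6, 0.8, -1.0]
width: 0.516
finger_force: 61.7
```

Call:
{"fn": "step_arm", "kwargs": {
  "commands": [
    [0,0,0,-5.5,8.8,0,1],
    [0,0,0,0,0,0,1],
    [0,0,0,0,0,0,1],
    [0,0,0,0,0,15,1],
    [0,0,0,0,0,20,1],
    [0,0,0,0,0,10,1],
    [0,0,0,0,0,0,1],
    [0,0,0,0,0,0,1]
  ]
}}

```text
t: 23.23
eef_pos: [627.7, -35.7, 65.2]
ee_rot: [-2.219, -2.22, 0.003]
ft_force: [-0.2, 0.2, -1.6]
width: 0.517
finger_force: 61.7
```

Call:
{"fn": "step_arm", "kwargs": {
  "commands": [
    [0,0,0,0,0,12,1],
    [0,0,0,0,0,8,1],
    [0,0,0,0,0,4,1],
    [0,0,0,0,0,0,1],
    [0,0,0,0,0,0,1],
    [0,0,0,0,0,0,1]
  ]
}}

```text
t: 23.73
eef_pos: [629.7, -36.5, 42.9]
ee_rot: [-2.222, -2.221, -0.0]
ft_force: [-1.8, 0.0, 3.6]
width: 0.518
finger_force: 62.2
```

Call:
{"fn": "step_arm", "kwargs": {
  "commands": [
    [0,0,0,0,0,0,-1],
    [0,0,0,0,0,0,-1],
    [0,0,0,0,0,0,-1],
    [0,0,0,0,0,0,-1],
    [0,0,0,0,0,0,-1],
    [0,0,0,0,0,0,-1],
    [0,0,0,0,0,0,-1],
    [0,0,0,0,0,0,-1]
  ]
}}

```text
t: 24.4
eef_pos: [629.6, -36.6, 42.2]
ee_rot: [-2.222, -2.221, 0.0]
ft_force: [0.2, -0.4, -0.4]
width: 1.001
finger_force: 0.0
```

Call:
{"fn": "step_arm", "kwargs": {
  "commands": [
    [0,0,0,0,0,-20,-1],
    [0,0,0,0,0,-35,-1],
    [0,0,0,0,0,-35,-1],
    [0,0,0,0,0,-35,-1],
    [0,0,0,0,0,-35,-1],
    [0,0,0,0,0,0,-1],
    [0,0,0,0,0,0,-1]
  ]
}}

```text
t: 24.98
eef_pos: [631.9, -36.9, 206.1]
ee_rot: [2.218, 2.217, 0.007]
ft_force: [-0.6, 0.5, -1.0]
width: 1.004
finger_force: 0.0
```

Call:
{"fn": "step_arm", "kwargs": {
  "commands": [
    [0,0,0,-20,-20,0,-1],
    [0,0,0,-30,-30,0,-1],
    [0,0,0,-30,-30,0,-1],
    [0,0,0,-30,-30,0,-1],
    [0,0,0,-30,-30,0,-1],
    [0,0,0,-30,-30,0,-1],
    [0,0,0,-20,-20,0,-1],
    [0,0,0,0,0,0,-1]
  ]
}}

```text
t: 25.65
eef_pos: [437.2, -225.8, 200.0]
ee_rot: [-2.224, -2.212, 0.006]
ft_force: [1.0, -0.3, -0.1]
width: 1.002
finger_force: 0.0
```

Run:
```python
from h import *
T=capture("top");cv2.imwrite("pics/top5c.png",cv2.resize(T["color"][90:330,120:440],None,fx=2.5,fy=2.5,interpolation=cv2.INTER_CUBIC))
S=capture("side");cv2.imwrite("pics/side5c.png",cv2.resize(S["color"][110:310,160:400],None,fx=3,fy=3,interpolation=cv2.INTER_CUBIC))
```

```text
(no output)
```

View pics/top5c.png

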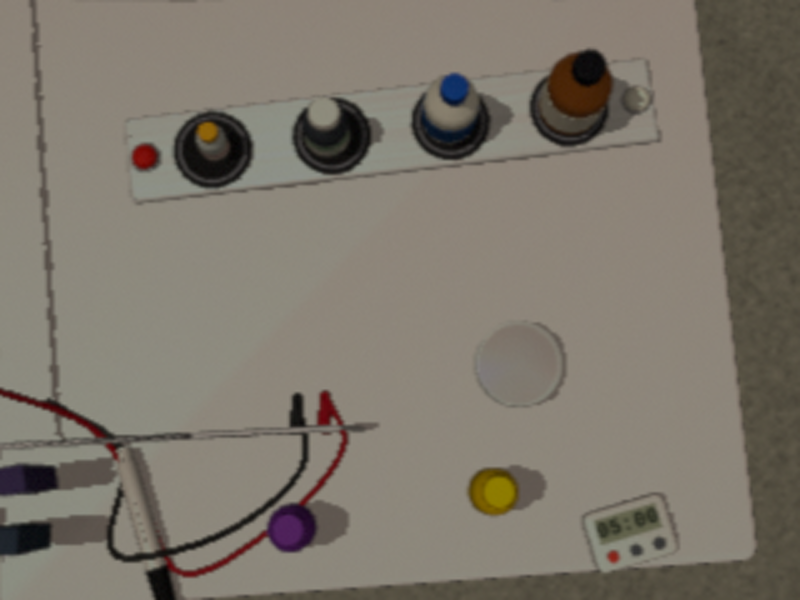

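View pics/side5c.png

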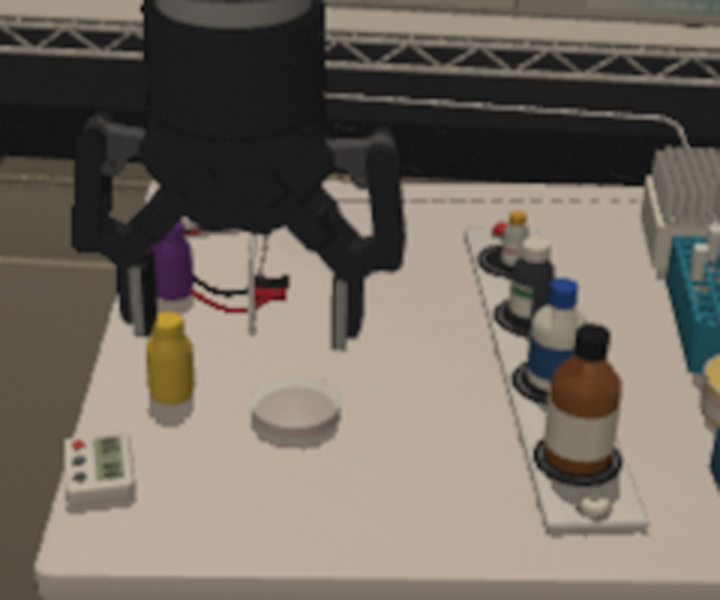

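All four stand upright on their pads in the right order, and the petri dish hasn't moved (519,363). Caps are at (207,132), (323,113), (455,88) and (589,67). I'll check the centring numerically before handing in.

Run:
```python
from h import *
T=capture("top")
ok=True
for uv,z,pu in[((207,132),55,(213,148)),((323,111),73,(331,135)),((455,87),90,(451,121)),((590,66),108,(568,107))]:
    a=at_z(T,120+uv[0]/2.5,90+uv[1]/2.5,z);b=at_z(T,120+pu[0]/2.5,90+pu[1]/2.5,10)
    d=np.hypot(*(a-b)[:2]);print(np.round(a-b,1),round(d,1)); ok&=d<8
if ok: print(hand_in())
```

```text
[-0.6 -1.6 45. ] 1.7
[-0.8  3.4 63. ] 3.5
[ 0.1  2.3 80. ] 2.3
[-2.   0.7 98. ] 2.1
the job is handed in; nothing more can be done
None
```

I handed the job in at about 26 s of the 120 s limit: from the red button, the vial, dark, white and amber bottles stand upright on their pads, each measured within 4 mm of centre (12 mm allowed), and the petri dish has not visibly moved; no verdict was returned.

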